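# Comb loose rods into the grooves of a sprung tray

### The arm

A 6-joint arm with a two-finger parallel gripper is mounted at the origin on the work surface. World frame = base frame: x ahead of the robot, y to its left, z up, the work surface at z = 0. Lengths are in m, angles in rad, forces in N, time in s.
With the tool pointing down it reaches from about 0.275 to 0.825 m from the base axis. Payload 5.2 kg.
Tool frame: the origin (TCP) lies at the very end of the fingers, on their centre line; the grasp point (between the pads) lies 19 mm behind it (grip_depth is the distance from the TCP to the grasp point, in m); z points along the fingers, x is the direction in which the jaws open and shut, and the axes are right-handed (so a half turn about z gives the same grasp; the last joint's range is limited). The gripper opens to 93 mm and grips with 3 to 60 N. Pads are 15 mm wide; open, the fingers measure 128 mm over their backs; the gripper's body (75 mm by 188 mm) begins 65 mm behind the grasp point.
Start: joints at [-1.485, 0.259, 1.535, -0, 1.348, -0.203], TCP at [0.157, -0.527, 0.219] pointing down, gripper open.
Joint ranges: [-3.14, 3.14], [-0.91, 2.08], [0.19, 2.58], [-1.22, 4.36], [0.22, 2.71], [-3.12, 3.12]. Speed limits (rad/s): [2.57, 2.57, 3.14, 3.14, 3.14, 3.14].

### API

Orientations are given as a 3x3 rotation matrix whose columns are the frame's x, y, z axes.
In Python, from station import get_obs, grab_frame, camera_model, sign_off, grip_depth gives the robot as it stands. The module is installed in compiled form; this text tells all that it offers.
- The arm moves only by the tool apply_moves, never from a script. Its argument "targets" is a list that holds one entry, the list of rows, each a list of 5 numbers: the finger opening in mm, from 0 to 93, then the shift along the tool's x, y, z in mm, then the turn about the tool's z in rad. In form: [[[jaw, dx, dy, dz, spin], ...]]. A call has 1 to 8 rows; each row shifts and turns the pose as measured when the row begins, along the tool's axes as they then stand; what a row does not reach is not made up. A row lasts 1/12 s, in which the tool goes at most 41.7 mm and 7.16 degrees, less where a joint would pass 70% of its speed; a pose out of reach is approached as far as the arm can. A call with a gripper value outside its range is refused whole. The fingers move at their own pace and stop on an object; "grip_force" is the grip in N (left out, the last holds). Time passes only in rows, so rows that do not move let the fingers close. It gives the time, the measured TCP pose, the force and the opening at its end, in the units of the state.
- get_obs(): the state, without advancing time (a new reading comes with each control period).
- grab_frame(name): name is "side" or "top" or "wrist"; returns the picture (384x512x3 uint8, red, green, blue); there is no depth.
- camera_model(name): a dict with "fx", "fy", "cx", "cy" (pixels), "extrinsics" (4x4, takes a point from camera to world coordinates); the wrist camera has in their place "tool_from_camera" (4x4, takes a point from camera to tool coordinates, whose origin is the TCP and whose axes are the tool frame's). Camera axes: x right, y up, looking along -z (the intrinsics and any distortion apply to the point x, -y, -z); pixel columns grow to the right and rows downward; lengths in m; the calibration is good to about 2 mm. A picture is of the moment at which its call begins: read the wrist's pose just before it. camera_model takes no time and is no camera call.
- sign_off(): hands the job in, once; it reports no verdict.
The state is a dict: "time_s": time; "joints": joint angles; "dq": joint speeds; "joint_torque": joint torques, N m; "eef_pos": TCP position; "ee_rot": TCP orientation; "wrist_force": force on the tool from outside, world axes, zero at the start; "wrist_torque": the same for the moment, N m; "gripper_width": opening from 0.0 (shut) to 1.0 (fully open).
Only numpy, scipy, OpenCV 4.12 (cv2) and the standard library are available. Lean on these libraries where they do the work, as an engineer would, in place of code of your own. Each camera call takes 0.05 s, during which the arm holds its last target. There are 200 camera calls.

### The job

Take the rake from its holder, set it down lightly over the orange clear strip of the teal tray so that its bar rests on the tray's side walls, and comb it across the grooves to the opposite end, keeping it lightly in touch with the walls all the way, until all four loose rods lie down in grooves of their own, parallel; go over it again if one has not dropped in. The deck is sprung and its height differs each time, so feel for it and never lean hard on it; do not touch the rods with the gripper. Finally put the rake back upright in its holder, let go, and leave everything else on the bench where it is.

Things in the scene. Friction and masses are not known exactly. Their poses are not given: they have to be found in the camera images.
- tray: Combing tray, fixed; outer 112 mm (x) by 180 mm (y); teal deck on a black base. Origin: centre of the base's underside, at table height; x along the grooves, y across, z up. Side walls along y, 8 mm thick, middles at x = -52 and +52 mm, smooth tops level with the end walls. Deck height is set differently each time, NOT reported: wall tops 41 to 49 mm above the origin, level.
- strip (a point): Middle of the orange clear strip, projected down to the table: tray y = -64.5 mm. The strip spans tray y -84 to -45 and the inside 96 mm in x; it is flush with the ridges, 14 mm below the wall tops. The deck is sprung: pressed, it sinks about 1 mm per 10 N, at most 6 mm. Lean on it with a few newtons only; 8 N is too much.
- last_groove (a point): Middle of the last groove, projected down to the table: tray y = +80 mm; it touches the end wall (inner face y = +84). 9 grooves run along tray x, 6 mm deep, 6 mm wide at the floor, pitch 15 mm, from y = -40 to +80, between smooth ridges, 9 mm wide with round tops between.
- holder: Plywood rake holder, fixed, base 148 mm (x) by 50 mm (y). Two end blocks carry ledges 30 mm above the table, 51 to 63 mm either side of the middle, with lips up to 41 mm round a slot 126 mm (x) by 23 mm (y) for the rake's bar; open between the blocks. Origin: centre of the underside; x along the slot, z up.
- seat (a point): Centre of the holder's slot at ledge height (30 mm above the table); the rake's origin lies here when the rake is home. The rake may go home either way round.
- rake: Loose rake, 120 g, upright in its holder. Purple bar 116 (x) x 14 (y) x 12 mm; origin: centre of the bar's flat underside. Five 5 mm tines at x = -38 to 38 reach 13 mm below the origin: 1 mm above the ridges when the bar lies on the side walls, so they push loose rods and pass over seated ones. Black handle 30 (x) x 14 mm (y), 12 to 63 mm above the origin; grip across its 14 mm.
- rod0: Loose polished metal rod, slides easily, with round ends, 6 mm thick, 80 mm long (steel for rod0 and rod2, brass for rod1 and rod3). Origin: its middle, on its axis; x along its length. Starts askew across the ridges; lying in a groove it is flush with the ridge tops.
- rod1: Loose polished metal rod, slides easily, with round ends, 6 mm thick, 80 mm long (steel for rod0 and rod2, brass for rod1 and rod3). Origin: its middle, on its axis; x along its length. Starts askew across the ridges; lying in a groove it is flush with the ridge tops.
- rod2: Loose polished metal rod, slides easily, with round ends, 6 mm thick, 80 mm long (steel for rod0 and rod2, brass for rod1 and rod3). Origin: its middle, on its axis; x along its length. Starts askew across the ridges; lying in a groove it is flush with the ridge tops.
- rod3: Loose polished metal rod, slides easily, with round ends, 6 mm thick, 80 mm long (steel for rod0 and rod2, brass for rod1 and rod3). Origin: its middle, on its axis; x along its length. Starts askew across the ridges; lying in a groove it is flush with the ridge tops.
- bracket: Bystander, to be left where it is: teal printed U-shaped bracket, about 60 x 30 x 50 mm. Origin: centre of its underside.
- clip: Bystander, to be left where it is: black printed L-shaped clip, 50 x 20 x 30 mm. Origin: centre of its underside.
- knob_part: Bystander, to be left where it is: purple stepped round knob, 32 mm across, 22 mm high. Origin: centre of its underside.
- driver: Bystander, to be left where it is: screwdriver lying down.
- tape: Bystander, to be left where it is: yellow tape ring lying flat, 90 mm across, 22 mm high. Origin: centre of its underside.
- glue: Bystander, to be left where it is: white glue bottle, 44 mm across, 90 mm high. Origin: centre of its underside.
- partsbin: Bystander, to be left where it is: open grey parts bin, 120 x 160 x 60 mm. Origin: centre of its underside.
- cup: Bystander, to be left where it is: white cup, 70 mm across, 90 mm high. Origin: centre of its underside.

How it is judged:
On the way, in this order (a step that is already met when the one before it is completed fails the run):
1. the rake is lifted out of its holder (z of rake in the frame of seat above 0.03 m), for 0.1 s.
2. the rake rests lightly on the tray over the orange strip (contact force between rake and tray above 0.8 N and y of rake in the frame of tray between -0.085 and -0.052 m), for 0.1 s.
3. the rake, in touch with the tray, passes the tray's middle (contact force between rake and tray above 0.8 N and y of rake in the frame of tray between -0.025 and 0.025 m), for 0.1 s.
4. the rake, in touch with the tray, reaches the last grooves (contact force between rake and tray above 0.8 N and y of rake in the frame of tray above 0.055 m), for 0.1 s.
At the end, for the whole second after the job is handed in: All four rods lie at rest down in grooves of their own (within 0.07 rad of the groove direction, 12 mm of the middle in x, over 8 mm apart); the rake is home in its holder: upright within 0.08 rad, within 7 mm sideways, 4 mm in height and 0.1 rad in yaw, at rest (angle between the x axis of each of rod0, rod1, rod2, rod3 and the x axis of tray, either way round below 0.07 rad and y of rod0 in the frame of tray between -0.0445 and 0.085 m and x of rod0 in the frame of tray between -0.012 and 0.012 m and linear speed of each of rod0, rod1, rod2, rod3, rake below 0.02 m/s and y of rod1 in the frame of tray between -0.0445 and 0.085 m and x of rod1 in the frame of tray between -0.012 and 0.012 m and y of rod2 in the frame of tray between -0.0445 and 0.085 m and x of rod2 in the frame of tray between -0.012 and 0.012 m and y of rod3 in the frame of tray between -0.0445 and 0.085 m and x of rod3 in the frame of tray between -0.012 and 0.012 m and horizontal distance between rod0 and rod1 above 0.008 m and horizontal distance between each of rod0, rod1 and rod2 above 0.008 m and horizontal distance between each of rod0, rod1, rod2 and rod3 above 0.008 m and horizontal distance between rake and seat below 0.007 m and z of rake in the frame of seat below 0.004 m and angle between rake's own z axis and vertical below 0.08 rad and angle between the x axis of rake and the x axis of holder, either way round below 0.1 rad); the robot touches nothing.
It fails at once if the rake presses on the tray with more than 8 N (contact force between rake and tray above 8 N).
It fails at once if the robot itself presses on the tray with more than 8 N (contact force between any of the arm, the fingers and tray above 8 N).
It fails at once if the gripper touches a rod (contact force between any of the fingers, the arm and rod0 above 0.5 N or contact force between any of the fingers, the arm and rod1 above 0.5 N or contact force between any of the fingers, the arm and rod2 above 0.5 N or contact force between any of the fingers, the arm and rod3 above 0.5 N).
It fails at once if a bystander is moved more than 20 mm (distance of any of bracket, clip, knob_part, driver, tape, glue, partsbin, cup from where it was at the start of the episode above 0.02 m).
It also fails if it takes over 70 s, if anything falls off the work surface, if the arm or the gripper's body presses on something with over 40 N, if the wrist force passes 120 N, or if a joint passes its speed limit or range.

## Working session

There is one attempt and no reset: what is moved stays moved. The work goes in short steps, Python scripts to look and compute and a tool call to move; the robot and the scene stay as the last step left them, time stands still between calls to the robot, and variables do not carry over. Pictures are saved under pics/ and viewed, about 8 in all and at most 12, crops included, and the job is handed in when it is done.

Besides the shell and the picture viewer there is one more tool, called as name([rows], argument=value, ...), one row to a line, values as JSON. apply_moves: Moves the arm, as the interface text tells. Its arguments: {"type":"object","properties":{"targets":{"type":"array"},"grip_force":{"type":"number"}},"required":["targets"]}

```bash
mkdir -p pics; cat > h.py <<'E'
import numpy as np, cv2
from station import *
def save(n,im): cv2.imwrite('pics/'+n+'.png',im[:,:,::-1])
def T(name):
    m=camera_model(name)
    if 'extrinsics' in m: return m,np.array(m['extrinsics'])
    o=get_obs(); W=np.eye(4);W[:3,:3]=o['ee_rot'];W[:3,3]=o['eef_pos']
    return m,W@np.array(m['tool_from_camera'])
def ray(mT,u,v,z):
    m,E=mT; d=E[:3,:3]@np.array([(u-m['cx'])/m['fx'],-(v-m['cy'])/m['fy'],-1]); o=E[:3,3]
    return o+d*(z-o[2])/d[2]
E
python3 - <<'E'
from h import *
print(get_obs())
for n in ('top','side'):
    m=camera_model(n); print(n,m); save(n+'0',grab_frame(n))
print(camera_model('wrist'),grip_depth)
E
```

```text
{'time_s': 0.0, 'joints': array([-1.48480561e+00,  2.59373683e-01,  1.53606344e+00, -1.00564682e-05,
        1.34797763e+00, -2.02803610e-01]), 'dq': array([-6.87751016e-04, -1.09678388e-03,  1.95944699e-04,  2.13480255e-03,
        1.04280578e-03, -5.43740308e-05]), 'joint_torque': array([ 6.59000671e-04, -4.37300169e+01, -2.84005272e+01,  7.19602872e-02,
        4.13086417e-02, -1.29157365e-04]), 'eef_pos': array([ 0.15660857, -0.52667664,  0.21780907]), 'ee_rot': array([[ 2.84798684e-01, -9.58587337e-01, -1.66262627e-04],
       [-9.58585686e-01, -2.84798508e-01,  1.81452909e-03],
       [-1.78673595e-03, -3.57398521e-04, -9.99998340e-01]]), 'wrist_force': array([0.58330787, 1.09689735, 0.27512416]), 'wrist_torque': array([-0.03737213,  0.01370714,  0.03208036]), 'gripper_width': 1.0012048671888178}
top {'fx': 405.59659840616456, 'fy': 405.59659840616456, 'cx': 248.50855445025084, 'cy': 197.55362551285918, 'extrinsics': array([[ 0.02942207,  0.99816646, -0.05289663,  0.52686887],
       [-0.99950101,  0.02877045, -0.01303842, -0.01509819],
       [-0.01149265,  0.05325385,  0.9985
[... 219 characters left out ...]
1401,  0.1813929 , -0.26110619,  0.27173876],
       [-0.31693859, -0.47442723,  0.82126045,  0.94778127],
       [ 0.02509493,  0.86140317,  0.50730152,  0.6428627 ],
       [ 0.        ,  0.        ,  0.        ,  1.        ]])}
{'fx': 288.7923450253187, 'fy': 288.7923450253187, 'cx': 257.4275790648814, 'cy': 192.0614134135085, 'tool_from_camera': array([[ 9.99999836e-01,  7.96843028e-05, -5.67653389e-04,
         1.55289694e-04],
       [-7.02470668e-05, -9.65790726e-01, -2.59322711e-01,
        -7.22797084e-02],
       [-5.68898328e-04,  2.59322709e-01, -9.65790562e-01,
        -1.65452322e-01],
       [ 0.00000000e+00,  0.00000000e+00,  0.00000000e+00,
         1.00000000e+00]])} 0.0188
```

View pics/top0.png

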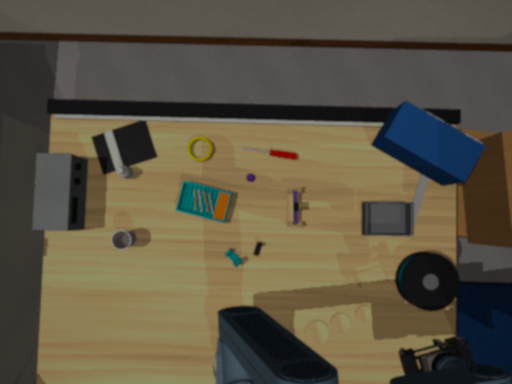

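View pics/side0.png

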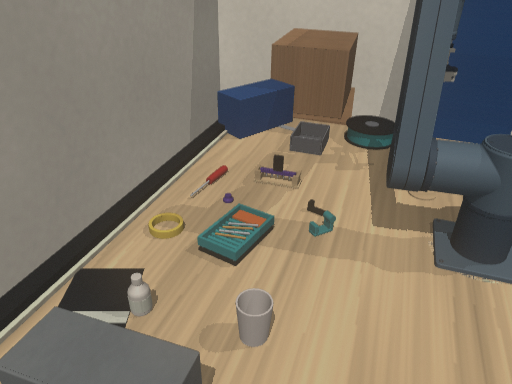

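Top view: tray near (206,201) with the orange strip at (221,206), so tray +y points left (world +y). The holder with the rake is near (296,207). Next I'll get coarse positions by colour.

```bash
python3 - <<'E'
from h import *
im=grab_frame('top'); t=T('top'); h=cv2.cvtColor(im,cv2.COLOR_RGB2HSV)
def blobs(lo,hi,box,z,nm):
    m=cv2.inRange(h,lo,hi); k=np.zeros_like(m); x0,y0,x1,y1=box; k[y0:y1,x0:x1]=m[y0:y1,x0:x1]
    p=cv2.findNonZero(k); r=cv2.minAreaRect(p); c=cv2.boxPoints(r)
    print(nm,len(p),r); print(np.round([ray(t,*q,z)[:2] for q in c],4).tolist(), np.round(ray(t,*r[0],z),4))
blobs((80,100,40),(100,255,255),(165,170,245,230),.045,'tray')
blobs((5,180,120),(18,255,255),(205,185,235,225),.031,'strip')
blobs((115,60,20),(155,255,255),(280,180,310,230),.042,'bar')
big=cv2.resize(im[165:240,160:325],None,fx=4.8,fy=4.8,interpolation=cv2.INTER_CUBIC); save('topcrop',big)
E
```

```text
tray 938 ((203.6176300048828, 201.0294189453125), (50.20487594604492, 30.80202293395996), 14.03624439239502)
[[0.5517, 0.2609], [0.6586, 0.2384], [0.6202, 0.0638], [0.5137, 0.0868]] [0.5859 0.1623 0.045 ]
strip 229 ((220.6321258544922, 205.79795837402344), (9.263555526733398, 25.04214096069336), 14.743562698364258)
[[0.5314, 0.1287], [0.6187, 0.1088], [0.6111, 0.0764], [0.5239, 0.0964]] [0.5712 0.1026 0.031 ]
bar 95 ((295.09600830078125, 206.49632263183594), (31.130830764770508, 3.382115125656128), 87.79740142822266)
[[0.6308, -0.1528], [0.6316, -0.1647], [0.5216, -0.1715], [0.5208, -0.1596]] [ 0.5761 -0.1621  0.042 ]
```

View pics/topcrop.png

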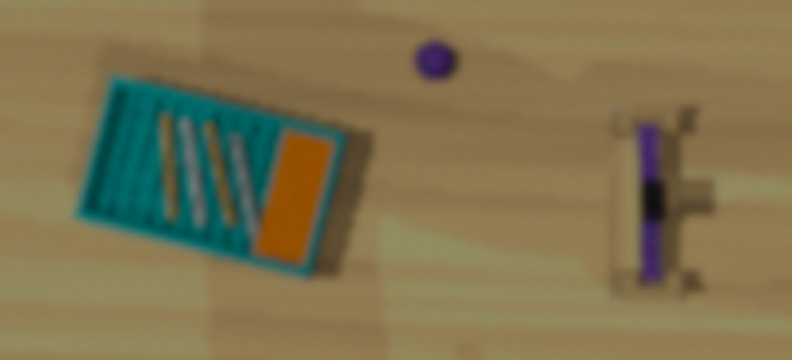

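The rake bar centre is at about (0.576, -0.162), yaw +3.5°. The tray centre is at about (0.586, 0.162), yaw -12.3°. I'm moving above the rake for a close look.

apply_moves([
  [[60, 0, 0, 0, 0.114], [60, 0, 0, 0, 0.114], [60, -24, -31, 0, 0], [60, -24, -31, 0, 0], [60, -24, -31, 0, 0], [60, -24, -31, 0, 0], [60, -24, -31, 0, 0], [60, -24, -31, 0, 0]],
], grip_force=20)

```text
time_s: 0.82
eef_pos: [0.3348, -0.3735, 0.2144]
ee_rot: [[0.034, -0.999, -0.004], [-0.999, -0.034, 0.004], [-0.004, 0.003, -1.0]]
wrist_force: [0.2, -1.1, -0.5]
gripper_width: 0.649
```

apply_moves([
  [[60, -24, -31, 0, 0], [60, -24, -31, 0, 0], [60, -24, -31, 0, 0], [60, -24, -31, 0, 0], [60, -24, -31, 0, 0], [60, -24, -31, 0, 0], [60, -24, -31, 0, 0], [60, 0, 0, 0, 0]],
])

```text
time_s: 1.48
eef_pos: [0.5579, -0.181, 0.2128]
ee_rot: [[0.039, -0.999, -0.003], [-0.999, -0.039, 0.008], [-0.008, 0.003, -1.0]]
wrist_force: [-1.1, -0.4, 0.4]
gripper_width: 0.647
```

```bash
cat >> h.py <<'E'
def rect(im,t,lo,hi,z,nm,box=(0,0,512,384)):
    h=cv2.cvtColor(im,cv2.COLOR_RGB2HSV); m=cv2.inRange(h,lo,hi); k=np.zeros_like(m); x0,y0,x1,y1=box; k[y0:y1,x0:x1]=m[y0:y1,x0:x1]
    cs,_=cv2.findContours(k,cv2.RETR_EXTERNAL,cv2.CHAIN_APPROX_NONE); out=[]
    for c in sorted(cs,key=cv2.contourArea)[::-1][:3]:
        if cv2.contourArea(c)<30: continue
        w=np.array([ray(t,u,v,z)[:2] for u,v in c[:,0]])*1000
        r=cv2.minAreaRect(w.astype(np.float32)); print(nm,'px',c[:,0].mean(0).round(),np.round(r[0],1),np.round(r[1],1),round(r[2],1))
E
python3 - <<'E'
from h import *
t=T('wrist'); im=grab_frame('wrist'); save('w1',im)
rect(im,t,(115,60,20),(155,255,255),.042,'bar')
E
```

```text
bar px [111.  66.] [674.1 -17.5] [26.9 26.3] 41.2
bar px [242. 130.] [ 610.6 -160.4] [42.5 13. ] 3.1
bar px [244. 194.] [ 537.3 -163.8] [37.7 13.5] 1.8
```

View pics/w1.png

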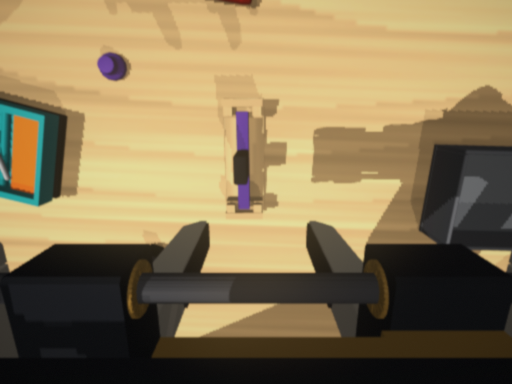

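Wrist view: rake bar at px (242,160), handle at (241,167). The bar centre is about (0.5755, -0.162) with yaw about 3°. I'm aligning and descending with the jaws around the handle.

apply_moves([
  [[40, -18.3, -18.3, 0, 0], [40, 0, 0, 35, 0], [40, 0, 0, 35, 0], [40, 0, 0, 20, 0], [40, 0, 0, 0, 0]],
])

```text
time_s: 1.95
eef_pos: [0.5726, -0.1656, 0.1209]
ee_rot: [[0.04, -0.999, -0.004], [-0.999, -0.04, 0.002], [-0.002, 0.004, -1.0]]
wrist_force: [-0.5, 0.0, -0.6]
gripper_width: 0.433
```

apply_moves([
  [[40, -3.5, -3, 10, 0], [40, 0, 0, 25, 0], [40, 0, 0, 20, 0], [40, 0, 0, 10, 0], [40, 0, 0, 0, 0]],
])

```text
time_s: 2.37
eef_pos: [0.5757, -0.1662, 0.057]
ee_rot: [[0.035, -0.999, 0.0], [-0.999, -0.035, -0.001], [0.001, -0.0, -1.0]]
wrist_force: [-0.9, 0.2, 0.3]
gripper_width: 0.431
```

```bash
python3 - <<'E'
from h import *
t=T('wrist'); im=grab_frame('wrist'); 
rect(im,t,(115,60,20),(155,255,255),.042,'bar'); print(get_obs()['eef_pos'])
save('w2',im)
E
```

```text
bar px [22. 58.] [673.9 -28.6] [27. 25.] 79.1
bar px [249. 172.] [ 611.6 -159.6] [43.4 13. ] 2.1
[ 0.57622861 -0.16645751  0.05803333]
```

View pics/w2.png

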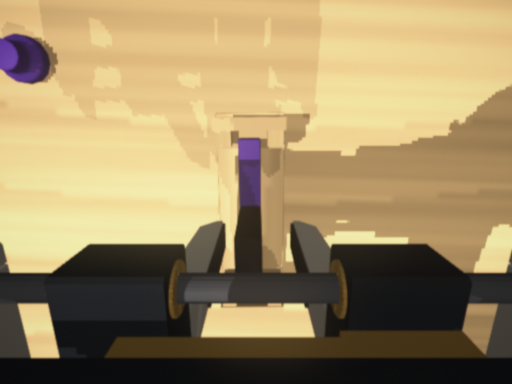

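The handle is centred between the fingers apart from about 5.5 mm in tool x (bar px 249, jaw middle 258). I'm correcting that and closing.

apply_moves([
  [[40, -5, 0, 3, 0], [40, -1, 0, 0, 0], [10, 0, 0, 0, 0], [10, 0, 0, 0, 0], [10, 0, 0, 0, 0], [10, 0, 0, 0, 0], [10, 0, 0, 0, 0]],
], grip_force=25)

```text
time_s: 3.0
eef_pos: [0.5799, -0.1619, 0.0616]
ee_rot: [[0.035, -0.999, 0.011], [-0.999, -0.035, -0.006], [0.007, -0.011, -1.0]]
wrist_force: [0.1, 1.1, -1.6]
gripper_width: 0.153
```

```bash
python3 - <<'E'
from h import *
for i in range(8):
    grab_frame('wrist'); o=get_obs(); print(o['eef_pos'].round(4),o['ee_rot'][:,2].round(4),o['wrist_force'].round(2),o['gripper_width'].round(3))
E
```

```text
Traceback (most recent call last):
AttributeError: 'float' object has no attribute 'round'
```

```bash
python3 - <<'E'
from h import *
for i in range(8):
    grab_frame('wrist'); o=get_obs(); print(o['eef_pos'].round(4),o['ee_rot'][:,2].round(4),o['wrist_force'].round(2))
E
```

```text
[ 0.5798 -0.1618  0.0615] [ 0.011  -0.0063 -0.9999] [-0.84  0.15  1.42]
[ 0.5798 -0.1618  0.0615] [ 0.011  -0.0062 -0.9999] [-1.09  0.29  1.78]
[ 0.5799 -0.1619  0.0615] [ 0.011  -0.0062 -0.9999] [-0.46  0.04  2.54]
[ 0.5798 -0.1618  0.0615] [ 0.011  -0.0061 -0.9999] [ 0.21 -0.39  2.42]
[ 0.5798 -0.1619  0.0615] [ 0.011  -0.0062 -0.9999] [ 0.87 -0.31  2.39]
[ 0.5798 -0.1618  0.0615] [ 0.011  -0.0061 -0.9999] [-1.37 -0.03  4.19]
[ 0.5798 -0.1618  0.0615] [ 0.011  -0.0062 -0.9999] [-0.4  -0.52  3.37]
[ 0.5798 -0.1618  0.0615] [ 0.011  -0.0062 -0.9999] [-0.47  0.27  4.  ]
```

Gripped (opening 14 mm). The pose reading is steady, and home TCP is (0.5798, -0.1618, 0.0615). Lifting now.

apply_moves([
  [[5, 0, 0, -10, 0], [5, 0, 0, -20, 0], [5, 0, 0, -25, 0], [5, 0, 0, -20, 0], [5, -20, 0, 0, 0], [5, -25, 0, 0, 0], [5, -20, 0, 0, 0], [5, 0, 0, 0, 0]],
])

```text
time_s: 4.12
eef_pos: [0.5741, -0.0955, 0.1399]
ee_rot: [[0.031, -1.0, 0.005], [-1.0, -0.031, -0.004], [0.004, -0.004, -1.0]]
wrist_force: [0.4, 1.1, -0.8]
gripper_width: 0.153
```

```bash
python3 - <<'E'
from h import *
t=T('wrist'); im=grab_frame('wrist'); o=get_obs(); print(o['eef_pos'],o['ee_rot'],o['wrist_force'])
save('w3',im)
rect(im,t,(80,100,60),(100,255,255),.045,'teal')
rect(im,t,(5,180,120),(18,255,255),.031,'strip')
E
```

```text
[ 0.57447633 -0.0971303   0.14006724] [[ 0.03124241 -0.999498    0.00525968]
 [-0.99949652 -0.03127063 -0.00537124]
 [ 0.00553302 -0.00508922 -0.99997174]] [ 0.2003139  -0.61957749 -0.34498919]
teal px [ 38. 186.] [575.4 102.7] [ 77.4 115.8] 79.0
teal px [102. 330.] [420.1  63.1] [11.6 27. ] 52.5
strip px [ 53. 186.] [570.5 103.6] [29.  89.5] 76.8
```

View pics/w3.png

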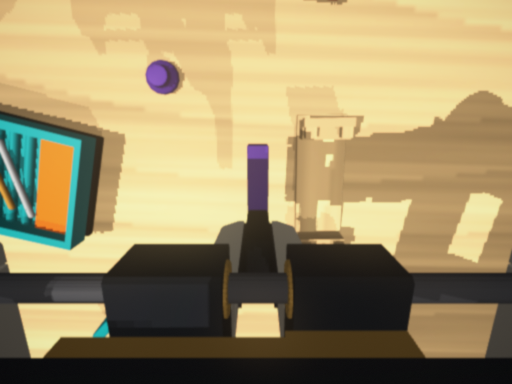

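Wrist view: strip at px (53,186), partly hidden by the near end wall, consistent with the top-view estimate (yaw about -12.5°). I'm moving over the strip at a height that clears everything.

apply_moves([
  [[5, -25, -1, 0, 0.06], [5, -32, 1, 0, 0.06], [5, -32, 2, 0, 0.06], [5, -32, 5, 0, 0.06], [5, -32, 5, 0, 0], [5, -30, 5, 0, 0], [5, 0, 0, 0, 0], [5, 0, 0, 0, 0]],
])

```text
time_s: 4.83
eef_pos: [0.5811, 0.0852, 0.1382]
ee_rot: [[-0.225, -0.974, 0.004], [-0.974, 0.225, -0.011], [0.01, -0.007, -1.0]]
wrist_force: [0.1, 0.4, -1.2]
gripper_width: 0.153
```

```bash
cat >> h.py <<'E'
C=np.array([.5859,.1623]); YAW=np.radians(-12.3)
def st(C=C,YAW=YAW):
    o=get_obs(); p=o['eef_pos']; R=o['ee_rot']; c,s=np.cos(YAW),np.sin(YAW)
    d=p[:2]-C; print('tcp',p.round(4),'tray xy mm',np.round([1e3*(d@[c,s]),1e3*(d@[-s,c])],1),'yaw tool',np.degrees(np.arctan2(R[0,0],-R[1,0])).round(2),'z',R[:,2].round(4),'F',o['wrist_force'].round(2),'t',o['time_s'])
E
python3 - <<'E'
from h import *
st(); t=T('wrist'); im=grab_frame('wrist'); save('w4',im)
rect(im,t,(80,100,60),(100,255,255),.045,'teal')
rect(im,t,(5,180,120),(18,255,255),.031,'strip')
E
```

```text
tcp [0.5811 0.0852 0.1382] tray xy mm [ 11.7 -76.4] yaw tool -13.0 z [ 0.0041 -0.0111 -0.9999] F [ 0.14  0.39 -1.21] t 4.8333
teal px [159. 196.] [588.7 172.7] [157.6 111.7] 77.3
strip px [235. 191.] [584.8 105.6] [23.2 64.7] 76.7
```

View pics/w4.png

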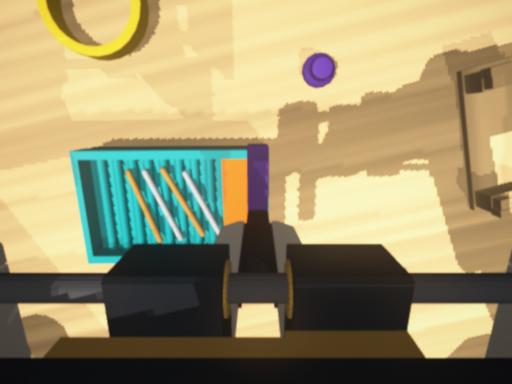

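The tray centre recomputed from the far edge is (586.2, 161.8), agreeing with the top view. I'm now aligning over the strip and descending to just above the earliest contact height.

apply_moves([
  [[5, -7.4, 7.2, 10, 0], [5, 0, 0, 20, 0], [5, 0, 0, 12, 0], [5, 0, 0, 0, 0]],
])

```text
time_s: 5.22
eef_pos: [0.5779, 0.0873, 0.096]
ee_rot: [[-0.23, -0.973, 0.007], [-0.973, 0.23, -0.013], [0.011, -0.01, -1.0]]
wrist_force: [0.0, 0.7, -1.3]
gripper_width: 0.148
```

```bash
python3 - <<'E'
from h import *
for i in range(5): st(); grab_frame('wrist')
st()
E
```

```text
tcp [0.5779 0.0873 0.096 ] tray xy mm [  8.1 -75. ] yaw tool -13.29 z [ 0.007  -0.0129 -0.9999] F [ 0.02  0.65 -1.27] t 5.2167
tcp [0.5783 0.0871 0.0969] tray xy mm [  8.6 -75.1] yaw tool -13.31 z [ 0.0079 -0.0132 -0.9999] F [ 0.2  -0.48 -0.97] t 5.2667
tcp [0.5791 0.0873 0.0979] tray xy mm [  9.3 -74.7] yaw tool -13.31 z [ 0.0097 -0.013  -0.9999] F [ 0.03 -1.2  -1.3 ] t 5.3167
tcp [0.5797 0.0877 0.0987] tray xy mm [  9.8 -74.2] yaw tool -13.3 z [ 0.0113 -0.0128 -0.9999] F [ 1.01  0.37 -2.49] t 5.3667
tcp [0.58   0.088  0.0991] tray xy mm [ 10.  -73.9] yaw tool -13.28 z [ 0.0123 -0.0127 -0.9998] F [ 0.42 -0.57 -0.45] t 5.4167
tcp [0.5801 0.0883 0.0993] tray xy mm [ 10.1 -73.6] yaw tool -13.27 z [ 0.0128 -0.0127 -0.9998] F [ 0.44  0.82 -0.82] t 5.4667
```

apply_moves([
  [[5, -3, 4, 2, 0], [5, -1, 2, 2, 0], [5, 0, 0, 2, 0], [5, 0, 0, 2, 0], [5, 0, 0, 2, 0], [5, 0, 0, 1, 0], [5, 0, 0, 0, 0], [5, 0, 0, 0, 0]],
])

```text
time_s: 6.13
eef_pos: [0.5763, 0.0938, 0.0897]
ee_rot: [[-0.229, -0.973, 0.017], [-0.973, 0.229, -0.013], [0.009, -0.02, -1.0]]
wrist_force: [0.3, 0.6, -1.3]
gripper_width: 0.151
```

```bash
python3 - <<'E'
from h import *
for i in range(3): st(); grab_frame('wrist')
st()
E
```

```text
tcp [0.5763 0.0938 0.0897] tray xy mm [  5.2 -69. ] yaw tool -13.24 z [ 0.0174 -0.0129 -0.9998] F [ 0.25  0.58 -1.29] t 6.1333
tcp [0.5763 0.0938 0.0898] tray xy mm [  5.2 -69. ] yaw tool -13.24 z [ 0.0174 -0.0129 -0.9998] F [-0.1   0.31 -0.92] t 6.1833
tcp [0.5763 0.0938 0.0898] tray xy mm [  5.2 -69. ] yaw tool -13.24 z [ 0.0175 -0.0129 -0.9998] F [-0.21 -0.17 -0.92] t 6.2333
tcp [0.5764 0.0938 0.0899] tray xy mm [  5.3 -69. ] yaw tool -13.24 z [ 0.0176 -0.0129 -0.9998] F [-0.09  0.04 -1.35] t 6.2833
```

apply_moves([
  [[5, 0, 0, 2, 0], [5, 0, 0, 2, 0], [5, 0, 0, 1, 0], [5, 0, 0, 1, 0], [5, 0, 0, 0.5, 0], [5, 0, 0, 0.5, 0]],
], grip_force=10)

```text
time_s: 6.78
eef_pos: [0.5768, 0.0935, 0.0823]
ee_rot: [[-0.229, -0.973, 0.018], [-0.973, 0.229, -0.013], [0.008, -0.02, -1.0]]
wrist_force: [-0.3, -0.1, -1.4]
gripper_width: 0.15
```

apply_moves([
  [[5, 0, 0, 0.5, 0], [5, 0, 0, 0.5, 0]],
])

```text
time_s: 6.95
eef_pos: [0.5767, 0.0935, 0.0811]
ee_rot: [[-0.229, -0.973, 0.018], [-0.973, 0.229, -0.013], [0.008, -0.02, -1.0]]
wrist_force: [-0.3, 0.1, -1.3]
gripper_width: 0.149
```

apply_moves([
  [[5, 0, 0, 0.5, 0], [5, 0, 0, 0.5, 0]],
])

```text
time_s: 7.12
eef_pos: [0.5768, 0.0935, 0.0801]
ee_rot: [[-0.229, -0.973, 0.018], [-0.973, 0.229, -0.013], [0.008, -0.02, -1.0]]
wrist_force: [-0.5, -0.2, -2.1]
gripper_width: 0.147
```

apply_moves([
  [[5, 0, 0, 0.4, 0], [5, 0, 0, 0.3, 0], [5, 0, 0, 0, 0]],
])

```text
time_s: 7.37
eef_pos: [0.5768, 0.0935, 0.0792]
ee_rot: [[-0.229, -0.973, 0.018], [-0.973, 0.229, -0.013], [0.008, -0.02, -1.0]]
wrist_force: [-0.1, 0.4, -1.3]
gripper_width: 0.15
```

apply_moves([
  [[5, 0, 0, 0.4, 0], [5, 0, 0, 0.3, 0], [5, 0, 0, 0, 0]],
])

```text
time_s: 7.62
eef_pos: [0.5769, 0.0935, 0.0785]
ee_rot: [[-0.229, -0.973, 0.018], [-0.973, 0.229, -0.013], [0.008, -0.021, -1.0]]
wrist_force: [0.4, 0.5, 0.2]
gripper_width: 0.149
```

```bash
cat >> h.py <<'E'
def avg(n=5):
    F=[];M=[]
    for i in range(n): grab_frame('wrist'); o=get_obs(); F.append(o['wrist_force']); M.append(o['wrist_torque'])
    print('F',np.mean(F,0).round(2),'M',np.mean(M,0).round(3)); st()
E
python3 -c "
from h import *
avg()"
```

```text
F [-0.03 -0.19 -1.3 ] M [ 0.037  0.009 -0.011]
tcp [0.5769 0.0935 0.0786] tray xy mm [  5.9 -69.1] yaw tool -13.26 z [ 0.0182 -0.0129 -0.9998] F [-0.42 -0.59 -1.63] t 7.8667
```

No contact yet.

apply_moves([
  [[5, 0, 0, 0.4, 0], [5, 0, 0, 0.4, 0], [5, 0, 0, 0, 0]],
])

```text
time_s: 8.12
eef_pos: [0.577, 0.0935, 0.0778]
ee_rot: [[-0.229, -0.973, 0.018], [-0.973, 0.229, -0.013], [0.008, -0.021, -1.0]]
wrist_force: [0.3, -0.3, -2.0]
gripper_width: 0.15
```

```bash
python3 -c "
from h import *
avg(4)"
```

```text
F [-0.03 -0.42 -0.4 ] M [ 0.056  0.026 -0.   ]
tcp [0.577  0.0935 0.0778] tray xy mm [  5.9 -69.1] yaw tool -13.26 z [ 0.0183 -0.0129 -0.9997] F [-0.38 -0.12  0.33] t 8.3167
```

apply_moves([
  [[5, 0, 0, 0.3, 0], [5, 0, 0, 0.3, 0], [5, 0, 0, 0, 0]],
])

```text
time_s: 8.57
eef_pos: [0.5771, 0.0935, 0.0773]
ee_rot: [[-0.229, -0.973, 0.019], [-0.973, 0.229, -0.013], [0.008, -0.021, -1.0]]
wrist_force: [-0.4, -0.1, -1.9]
gripper_width: 0.146
```

```bash
python3 -c "
from h import *
avg(4)"
```

```text
F [ 0.02  0.26 -1.25] M [0.006 0.012 0.022]
tcp [0.5771 0.0935 0.0773] tray xy mm [  6.  -69.1] yaw tool -13.26 z [ 0.0186 -0.013  -0.9997] F [-0.05  0.3  -0.89] t 8.7667
```

Still free.

apply_moves([
  [[5, 0, 0, 0.4, 0], [5, 0, 0, 0.4, 0], [5, 0, 0, 0, 0]],
])

```text
time_s: 9.02
eef_pos: [0.5771, 0.0935, 0.0765]
ee_rot: [[-0.229, -0.973, 0.019], [-0.973, 0.229, -0.013], [0.008, -0.021, -1.0]]
wrist_force: [0.2, 0.1, -1.2]
gripper_width: 0.15
```

```bash
python3 -c "
from h import *
avg(4)"
```

```text
F [-0.18  0.24 -1.29] M [0.079 0.002 0.015]
tcp [0.5772 0.0935 0.0766] tray xy mm [  6.1 -69.1] yaw tool -13.26 z [ 0.0188 -0.0129 -0.9997] F [-0.1  -0.28 -1.41] t 9.2167
```

apply_moves([
  [[5, 0, 0, 0.4, 0], [5, 0, 0, 0.4, 0], [5, 0, 0, 0, 0]],
])

```text
time_s: 9.47
eef_pos: [0.5772, 0.0934, 0.0758]
ee_rot: [[-0.229, -0.973, 0.019], [-0.973, 0.229, -0.013], [0.008, -0.021, -1.0]]
wrist_force: [0.2, 0.5, -1.7]
gripper_width: 0.147
```

```bash
python3 -c "
from h import *
avg(4)"
```

```text
F [-0.23 -0.44 -0.76] M [ 0.05   0.03  -0.017]
tcp [0.5773 0.0935 0.0758] tray xy mm [  6.2 -69.1] yaw tool -13.26 z [ 0.019  -0.013  -0.9997] F [-0.47 -0.86 -0.55] t 9.6667
```

apply_moves([
  [[5, 0, 0, 0.3, 0], [5, 0, 0, 0.3, 0], [5, 0, 0, 0, 0]],
])

```text
time_s: 9.92
eef_pos: [0.5774, 0.0934, 0.0753]
ee_rot: [[-0.229, -0.973, 0.019], [-0.973, 0.229, -0.013], [0.008, -0.022, -1.0]]
wrist_force: [0.2, 0.6, -1.1]
gripper_width: 0.146
```

```bash
python3 -c "
from h import *
avg(4)"
```

```text
F [ 0.44 -0.39 -1.36] M [0.073 0.015 0.002]
tcp [0.5774 0.0934 0.0753] tray xy mm [  6.3 -69.1] yaw tool -13.26 z [ 0.0192 -0.013  -0.9997] F [ 0.52 -1.   -1.88] t 10.1167
```

apply_moves([
  [[5, 0, 0, 0.4, 0], [5, 0, 0, 0.3, 0], [5, 0, 0, 0, 0]],
])

```text
time_s: 10.37
eef_pos: [0.5774, 0.0934, 0.0746]
ee_rot: [[-0.229, -0.973, 0.019], [-0.973, 0.229, -0.013], [0.008, -0.022, -1.0]]
wrist_force: [0.4, -1.0, -1.3]
gripper_width: 0.148
```

```bash
python3 -c "
from h import *
avg(4)"
```

```text
F [-0.35 -0.13 -1.52] M [ 0.049 -0.031  0.003]
tcp [0.5775 0.0935 0.0746] tray xy mm [  6.4 -69.1] yaw tool -13.26 z [ 0.0194 -0.013  -0.9997] F [-0.88 -0.38 -2.  ] t 10.5667
```

apply_moves([
  [[5, 0, 0, 0.4, 0], [5, 0, 0, 0.3, 0], [5, 0, 0, 0, 0]],
])

```text
time_s: 10.82
eef_pos: [0.5775, 0.0934, 0.0741]
ee_rot: [[-0.229, -0.973, 0.02], [-0.973, 0.229, -0.013], [0.008, -0.022, -1.0]]
wrist_force: [-0.6, 1.0, 0.0]
gripper_width: 0.146
```

```bash
python3 -c "
from h import *
avg(4)"
```

```text
F [-0.14 -0.35 -0.33] M [ 0.025  0.115 -0.003]
tcp [0.5775 0.0934 0.0741] tray xy mm [  6.5 -69.1] yaw tool -13.26 z [ 0.0196 -0.013  -0.9997] F [ 0.35 -0.33 -0.42] t 11.0167
```

First contact: Fz rose by about 1 N and My by 0.1. I'll press slightly more.

apply_moves([
  [[5, 0, 0, 0.3, 0], [5, 0, 0, 0, 0]],
])

```text
time_s: 11.18
eef_pos: [0.5775, 0.0934, 0.0739]
ee_rot: [[-0.229, -0.973, 0.02], [-0.973, 0.229, -0.013], [0.008, -0.022, -1.0]]
wrist_force: [-0.3, -0.3, -0.6]
gripper_width: 0.15
```

```bash
python3 -c "
from h import *
avg(4)"
```

```text
F [-0.18 -0.48 -0.24] M [0.032 0.17  0.032]
tcp [0.5775 0.0934 0.0739] tray xy mm [  6.5 -69.1] yaw tool -13.25 z [ 0.0197 -0.013  -0.9997] F [-0.96 -0.83 -0.33] t 11.3833
```

apply_moves([
  [[5, 0, 0, 0.3, 0], [5, 0, 0, 0.1, 0]],
])

```text
time_s: 11.55
eef_pos: [0.5775, 0.0934, 0.0736]
ee_rot: [[-0.229, -0.973, 0.02], [-0.973, 0.229, -0.013], [0.008, -0.022, -1.0]]
wrist_force: [-0.9, -0.3, 1.1]
gripper_width: 0.147
```

```bash
python3 -c "
from h import *
avg(4)"
```

```text
F [-0.17  0.04  0.53] M [0.03  0.237 0.004]
tcp [0.5775 0.0933 0.0736] tray xy mm [  6.5 -69.2] yaw tool -13.25 z [ 0.0196 -0.0132 -0.9997] F [ 0.8  -0.29  0.23] t 11.75
```

Contact is about 1.8 N, so I'm starting to comb slowly.

apply_moves([
  [[5, -1.5, 0, 0, -0.005], [5, -2.5, 0, 0, -0.005], [5, -2.5, 0, 0, 0], [5, -2.5, 0, 0, 0], [5, -2.5, 0, 0, 0], [5, -1.5, 0, 0, 0]],
])

```text
time_s: 12.25
eef_pos: [0.5811, 0.1062, 0.0738]
ee_rot: [[-0.218, -0.976, 0.02], [-0.976, 0.218, -0.015], [0.01, -0.023, -1.0]]
wrist_force: [-0.9, -1.9, 1.6]
gripper_width: 0.153
```

```bash
python3 -c "
from h import *
avg(3)"
```

```text
F [-0.32 -0.31  0.84] M [-0.054  0.124  0.035]
tcp [0.5811 0.1062 0.0738] tray xy mm [  7.3 -55.8] yaw tool -12.61 z [ 0.0206 -0.0143 -0.9997] F [ 0.13 -0.29  0.41] t 12.4
```

apply_moves([
  [[5, -1.5, 0.2, 0, 0], [5, -2.5, 0.2, 0, 0], [5, -2.5, 0.2, 0, 0], [5, -2.5, 0.2, 0, 0], [5, -2.5, 0.2, 0, 0], [5, -2, 0.2, 0, 0]],
])

```text
time_s: 12.9
eef_pos: [0.5832, 0.12, 0.0738]
ee_rot: [[-0.219, -0.976, 0.021], [-0.976, 0.218, -0.015], [0.01, -0.024, -1.0]]
wrist_force: [-0.5, -2.1, 1.1]
gripper_width: 0.146
```

```bash
python3 -c "
from h import *
avg(3)"
```

```text
F [ 0.16 -0.65  1.73] M [-0.093  0.08   0.041]
tcp [0.5833 0.1201 0.0738] tray xy mm [  6.4 -41.8] yaw tool -12.63 z [ 0.0212 -0.0147 -0.9997] F [ 0.38 -0.53  1.82] t 13.05
```

apply_moves([
  [[5, -1.5, 0.1, -0.04, 0], [5, -2.5, 0.1, -0.04, 0], [5, -2.5, 0.1, -0.04, 0], [5, -2.5, 0.1, -0.04, 0], [5, -2.5, 0.1, -0.04, 0], [5, -2, 0.1, -0.04, 0]],
])

```text
time_s: 13.55
eef_pos: [0.5856, 0.134, 0.0739]
ee_rot: [[-0.219, -0.975, 0.021], [-0.976, 0.219, -0.015], [0.01, -0.023, -1.0]]
wrist_force: [-0.3, -0.9, 1.6]
gripper_width: 0.15
```

```bash
python3 -c "
from h import *
avg(3)"
```

```text
F [ 0.22 -0.63  0.89] M [-0.069  0.131  0.031]
tcp [0.5856 0.1341 0.0739] tray xy mm [  5.7 -27.7] yaw tool -12.65 z [ 0.0208 -0.0149 -0.9997] F [-0.54  0.61  1.64] t 13.7
```

apply_moves([
  [[5, -1.5, 0, -0.02, 0], [5, -2.5, 0, -0.02, 0], [5, -2.5, 0, -0.02, 0], [5, -2.5, 0, -0.02, 0], [5, -2.5, 0, -0.02, 0], [5, -2.5, 0, -0.02, 0], [5, -2, 0, -0.02, 0]],
])

```text
time_s: 14.28
eef_pos: [0.5891, 0.1504, 0.0738]
ee_rot: [[-0.219, -0.975, 0.02], [-0.976, 0.219, -0.016], [0.011, -0.023, -1.0]]
wrist_force: [-0.5, -2.1, 0.8]
gripper_width: 0.146
```

```bash
python3 -c "
from h import *
avg(3); save('w5',grab_frame('wrist'))"
```

```text
F [ 0.09 -0.89  1.47] M [-0.118  0.193  0.039]
tcp [0.5892 0.1505 0.0738] tray xy mm [  5.7 -10.9] yaw tool -12.67 z [ 0.0202 -0.0153 -0.9997] F [-0.25  0.07  1.84] t 14.4333
```

View pics/w5.png

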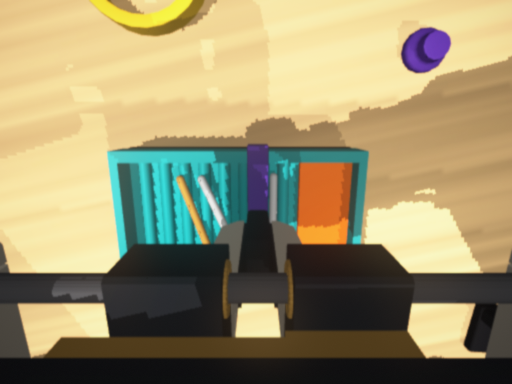

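The first steel rod lies seated behind the bar (px 273,195). Two rods ahead (px 195,210 and 212,200) are still askew. Continuing.

apply_moves([
  [[5, -1.5, 0, -0.04, 0], [5, -2.5, 0, -0.04, 0], [5, -2.5, 0, -0.04, 0], [5, -2.5, 0, -0.04, 0], [5, -2.5, 0, -0.04, 0], [5, -2.5, 0, -0.04, 0], [5, -2, 0, -0.04, 0]],
])

```text
time_s: 15.07
eef_pos: [0.5927, 0.1666, 0.0738]
ee_rot: [[-0.22, -0.975, 0.019], [-0.975, 0.22, -0.016], [0.011, -0.022, -1.0]]
wrist_force: [-0.6, -0.8, 1.1]
gripper_width: 0.15
```

```bash
python3 -c "
from h import *
avg(3)"
```

```text
F [-0.83 -0.89  1.4 ] M [-0.027  0.216  0.014]
tcp [0.5927 0.1667 0.0738] tray xy mm [5.7 5.7] yaw tool -12.72 z [ 0.0196 -0.0155 -0.9997] F [-1.02 -0.44  0.96] t 15.2167
```

apply_moves([
  [[5, -1.5, 0, -0.05, 0], [5, -2.5, 0, -0.05, 0], [5, -2.5, 0, -0.05, 0], [5, -2.5, 0, -0.05, 0], [5, -2.5, 0, -0.05, 0], [5, -2.5, 0, -0.05, 0], [5, -2, 0, -0.05, 0]],
])

```text
time_s: 15.8
eef_pos: [0.5963, 0.1832, 0.0738]
ee_rot: [[-0.221, -0.975, 0.019], [-0.975, 0.22, -0.016], [0.011, -0.022, -1.0]]
wrist_force: [-0.5, -0.8, 1.2]
gripper_width: 0.15
```

```bash
python3 -c "
from h import *
avg(3)"
```

```text
F [-0.31 -0.64  0.71] M [0.027 0.183 0.003]
tcp [0.5963 0.1833 0.0738] tray xy mm [ 5.7 22.7] yaw tool -12.75 z [ 0.0191 -0.0155 -0.9997] F [-0.27  0.12  0.38] t 15.95
```

apply_moves([
  [[5, -1.5, 0, -0.02, 0], [5, -2.5, 0, -0.02, 0], [5, -2.5, 0, -0.02, 0], [5, -2.5, 0, -0.02, 0], [5, -2.5, 0, -0.02, 0], [5, -2.5, 0, -0.02, 0], [5, -2, 0, -0.02, 0]],
])

```text
time_s: 16.53
eef_pos: [0.6, 0.1997, 0.0737]
ee_rot: [[-0.221, -0.975, 0.019], [-0.975, 0.221, -0.016], [0.012, -0.022, -1.0]]
wrist_force: [-1.2, -0.6, 0.7]
gripper_width: 0.152
```

```bash
python3 -c "
from h import *
avg(3); im=grab_frame('wrist'); save('w6',im)"
```

```text
F [-0.22 -0.22  0.86] M [0.043 0.172 0.025]
tcp [0.6    0.1998 0.0737] tray xy mm [ 5.8 39.6] yaw tool -12.78 z [ 0.0188 -0.0156 -0.9997] F [-0.21  0.48  0.96] t 16.6833
```

View pics/w6.png

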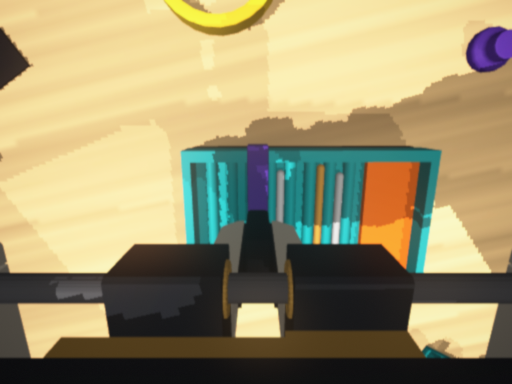

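Three rods are seated behind the bar (px 338, 320, 280), and the last brass one is under or ahead of it. Continuing to the end grooves.

apply_moves([
  [[5, -1.5, 0, -0.02, 0], [5, -2.5, 0, -0.02, 0], [5, -2.5, 0, -0.02, 0], [5, -2.5, 0, -0.02, 0], [5, -2.5, 0, -0.02, 0], [5, -2.5, 0, -0.02, 0], [5, -2.5, 0, -0.02, 0], [5, -2, 0, -0.02, 0]],
])

```text
time_s: 17.4
eef_pos: [0.6043, 0.2185, 0.0735]
ee_rot: [[-0.222, -0.975, 0.018], [-0.975, 0.222, -0.017], [0.012, -0.021, -1.0]]
wrist_force: [0.5, -1.3, -0.2]
gripper_width: 0.152
```

```bash
python3 -c "
from h import *
avg(3)"
```

```text
F [-0.1   0.04  0.66] M [ 0.064  0.156 -0.021]
tcp [0.6042 0.2187 0.0735] tray xy mm [ 5.9 59. ] yaw tool -12.81 z [ 0.0183 -0.0161 -0.9997] F [-0.16 -0.31  0.68] t 17.55
```

apply_moves([
  [[5, -1.5, 0, 0, 0], [5, -2.5, 0, 0, 0], [5, -2.5, 0, 0, 0], [5, -2.5, 0, 0, 0], [5, -2.5, 0, 0, 0], [5, -1, 0, 0.1, 0], [5, 0, 0, 0.1, 0]],
])

```text
time_s: 18.13
eef_pos: [0.6073, 0.2316, 0.0732]
ee_rot: [[-0.222, -0.975, 0.018], [-0.975, 0.222, -0.017], [0.012, -0.022, -1.0]]
wrist_force: [-0.7, -1.3, 0.9]
gripper_width: 0.15
```

```bash
python3 -c "
from h import *
avg(4); save('w7',grab_frame('wrist'))"
```

```text
F [-0.43 -0.51  0.84] M [-0.057  0.202  0.025]
tcp [0.6072 0.2314 0.0732] tray xy mm [ 6.1 72. ] yaw tool -12.85 z [ 0.0182 -0.0165 -0.9997] F [ 0.05 -0.18  0.59] t 18.3333
```

View pics/w7.png

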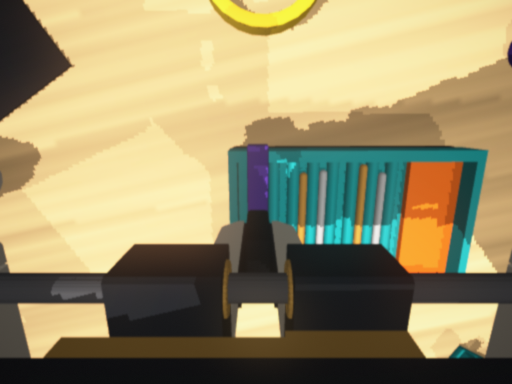

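All four rods lie parallel in separate grooves (px 303, 322, 362, 381). Lifting off and checking from above.

apply_moves([
  [[5, 0, 0, -4, 0], [5, 0, 0, -15, 0], [5, 0, 0, -22, 0], [5, 0, 0, -22, 0], [5, 15, 0, -10, -0.05], [5, 25, 0, 0, -0.05], [5, 20, 0, 0, 0], [5, 0, 0, 0, 0]],
], grip_force=20)

```text
time_s: 19.05
eef_pos: [0.5942, 0.1738, 0.1491]
ee_rot: [[-0.117, -0.993, 0.016], [-0.993, 0.117, -0.015], [0.013, -0.017, -1.0]]
wrist_force: [0.1, -0.0, -0.8]
gripper_width: 0.15
```

```bash
python3 - <<'E'
from h import *
avg(1); t=T('wrist'); im=grab_frame('wrist')
rect(im,t,(80,100,60),(100,255,255),.043,'teal')
tp=grab_frame('top')
a=cv2.resize(im[90:260,60:512],None,fx=1.6,fy=1.6); b=cv2.resize(tp[172:232,166:246],None,fx=4,fy=4,interpolation=cv2.INTER_CUBIC)
c=np.zeros((a.shape[0]+b.shape[0],a.shape[1],3),np.uint8); c[:a.shape[0]]=a; c[a.shape[0]:,:b.shape[1]]=b; save('chk',c)
E
```

```text
F [-0.62  0.41 -1.12] M [0.083 0.02  0.029]
tcp [0.5944 0.1752 0.1491] tray xy mm [ 5.5 14.4] yaw tool -6.74 z [ 0.0158 -0.0134 -0.9998] F [-0.62  0.41 -1.12] t 19.1
teal px [273. 185.] [587.  164.8] [178.  111.2] 77.7
```

View pics/chk.png

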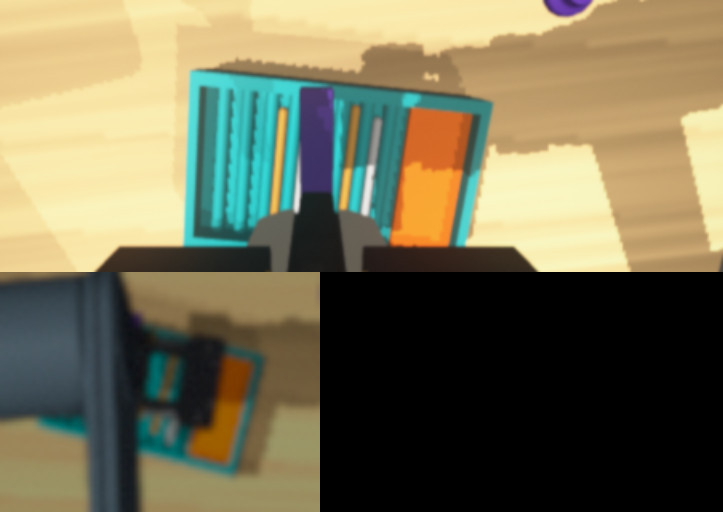

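apply_moves([
  [[5, 20, 0, 0, -0.05], [5, 30, 1, 0, -0.05], [5, 30, 2, 0, -0.05], [5, 30, 3, 0, 0], [5, 30, 3, 0, 0], [5, 30, 3, 0, 0], [5, 30, 3, 0, 0], [5, 30, 3, 0, 0]],
])

```text
time_s: 19.87
eef_pos: [0.579, -0.0454, 0.1469]
ee_rot: [[0.058, -0.998, 0.012], [-0.998, -0.058, -0.005], [0.006, -0.012, -1.0]]
wrist_force: [0.0, -1.1, -1.8]
gripper_width: 0.147
```

apply_moves([
  [[5, 25, 3, 0, 0], [5, 25, 3, 0, 0], [5, 20, 2, 0, 0], [5, 10, 0, 0, 0], [5, 0, 0, 0, 0], [5, 0, 0, 0, 0]],
])

```text
time_s: 20.37
eef_pos: [0.5773, -0.1299, 0.1448]
ee_rot: [[0.055, -0.998, 0.011], [-0.998, -0.055, -0.003], [0.003, -0.011, -1.0]]
wrist_force: [-0.5, -0.2, -2.3]
gripper_width: 0.151
```

```bash
python3 - <<'E'
from h import *
avg(1); t=T('top'); tp=grab_frame('top')
x0,y0=166,172; crop=tp[y0:232,x0:246]; save('rods',cv2.resize(crop,None,fx=9,fy=9,interpolation=cv2.INTER_CUBIC))
# rods: project tray-frame strips, low-saturation or orange-ish -> work in rectified tray coords
m,E=t; Ei=np.linalg.inv(E); Y=np.radians(-12.5); c,s=np.cos(Y),np.sin(Y); O=np.array([.5863,.1623])
xs=np.arange(-56,56.1,1); ys=np.arange(-90,90.1,1)
X,Yy=np.meshgrid(xs,ys,indexing='ij'); P=np.stack([O[0]+(c*X-s*Yy)/1e3,O[1]+(s*X+c*Yy)/1e3,np.full_like(X,.029),np.ones_like(X)],-1)@Ei.T
u=(m['cx']+m['fx']*P[...,0]/-P[...,2]).astype(np.float32); v=(m['cy']-m['fy']*P[...,1]/-P[...,2]).astype(np.float32)
r=cv2.remap(tp,u,v,cv2.INTER_LINEAR).astype(int)
ex=r[:,:,0]-0.5*(r[:,:,1]+r[:,:,2])   # redness: teal strongly negative
k=((ex>-15)&(Yy>-46)&(abs(X)<50)).astype(np.uint8)
n,l,stt,cen=cv2.connectedComponentsWithStats(k)
for i in range(1,n):
    if stt[i,4]>60:
        q=np.argwhere(l==i); g=cv2.fitLine(q[:,::-1].astype(np.float32),cv2.DIST_L2,0,.01,.01).ravel()
        print('y',ys[0]+cen[i][0],'x',xs[0]+cen[i][1],'xr',xs[q[:,0].min()],xs[q[:,0].max()],'n',stt[i,4],'dy/dx',round(g[0]/g[1],3))
E
```

```text
F [ 0.73  0.16 -1.09] M [ 0.02   0.006 -0.013]
tcp [ 0.5774 -0.1295  0.1448] tray xy mm [  53.8 -287. ] yaw tool 3.18 z [ 0.0109 -0.0028 -0.9999] F [ 0.73  0.16 -1.09] t 20.4167
y -43.43222506393862 x -2.470588235294116 xr -49.0 46.0 n 391 dy/dx -0.003
y 36.400696864111495 x -3.770034843205572 xr -41.0 35.0 n 574 dy/dx -0.003
y -8.688245315161836 x 2.7734241908006823 xr -36.0 41.0 n 587 dy/dx -0.001
```

View pics/rods.png

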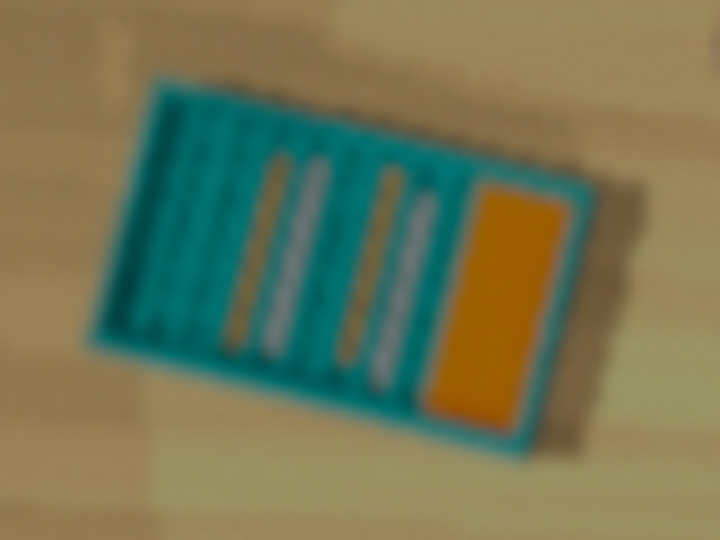

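All four rods are in separate grooves, at x ≈ -4, +3, -2, -4 mm and parallel to within 0.01 rad for the two brass rods fitted by script. Going back to the holder.

apply_moves([
  [[5, 12, 0, 2, 0.02], [5, 12, 0, 10, 0], [5, 6, 0, 10, 0], [5, 2, 0, 5, 0], [5, 0, 0, 2, 0], [5, 0, 0, 0, 0]],
])

```text
time_s: 20.97
eef_pos: [0.5794, -0.1601, 0.1121]
ee_rot: [[0.039, -0.999, 0.01], [-0.999, -0.039, -0.001], [0.002, -0.01, -1.0]]
wrist_force: [-0.3, 0.8, -1.8]
gripper_width: 0.153
```

```bash
python3 -c "
from h import *
avg(2)"
```

```text
F [ 0.36 -0.09 -1.56] M [0.054 0.025 0.022]
tcp [ 0.5797 -0.16    0.1129] tray xy mm [  62.6 -316.2] yaw tool 2.26 z [ 0.0107 -0.0018 -0.9999] F [ 0.91  0.53 -1.13] t 21.0667
```

apply_moves([
  [[5, 1.5, 0, 6, 0], [5, 0.3, 0, 10, 0], [5, 0, 0, 10, 0], [5, 0, 0, 6, 0], [5, 0, 0, 3, 0], [5, 0, 0, 1, 0], [5, 0, 0, 0, 0]],
])

```text
time_s: 21.65
eef_pos: [0.5804, -0.1611, 0.0734]
ee_rot: [[0.041, -0.999, 0.011], [-0.999, -0.041, -0.002], [0.002, -0.011, -1.0]]
wrist_force: [-0.3, -0.5, -0.9]
gripper_width: 0.151
```

```bash
python3 -c "
from h import *
avg(2)"
```

```text
F [ 0.21 -0.18 -1.79] M [0.018 0.021 0.027]
tcp [ 0.5807 -0.1612  0.0739] tray xy mm [  63.8 -317.2] yaw tool 2.32 z [ 0.0121 -0.0021 -0.9999] F [ 0.05 -0.46 -2.71] t 21.75
```

apply_moves([
  [[5, 0.5, 0.5, 2, 0], [5, 0, 0, 3, 0], [5, 0, 0, 3, 0], [5, 0, 0, 2, 0], [5, 0, 0, 1, 0], [5, 0, 0, 0.5, 0], [5, 0, 0, 0, 0]],
])

```text
time_s: 22.33
eef_pos: [0.5814, -0.1624, 0.0628]
ee_rot: [[0.04, -0.999, 0.015], [-0.999, -0.041, -0.004], [0.004, -0.015, -1.0]]
wrist_force: [-0.3, -0.4, -0.7]
gripper_width: 0.15
```

```bash
python3 -c "
from h import *
avg(3)"
```

```text
F [ 0.45  0.08 -1.29] M [ 0.023  0.018 -0.026]
tcp [ 0.5815 -0.1624  0.063 ] tray xy mm [  64.9 -318.2] yaw tool 2.32 z [ 0.0153 -0.0037 -0.9999] F [ 0.7   0.57 -1.36] t 22.4833
```

Inside the lips, still hanging freely. Feeling for the ledges.

apply_moves([
  [[5, 0, 0, 0.6, 0], [5, 0, 0, 0.6, 0], [5, 0, 0, 0.5, 0], [5, 0, 0, 0.3, 0], [5, 0, 0, 0, 0]],
])

```text
time_s: 22.9
eef_pos: [0.5818, -0.1626, 0.0617]
ee_rot: [[0.041, -0.999, 0.016], [-0.999, -0.041, -0.004], [0.005, -0.016, -1.0]]
wrist_force: [-0.4, -0.5, 0.1]
gripper_width: 0.15
```

```bash
python3 -c "
from h import *
avg(4)"
```

```text
F [-0.   -0.13  0.61] M [0.08  0.178 0.027]
tcp [ 0.5819 -0.1626  0.0617] tray xy mm [  65.3 -318.3] yaw tool 2.32 z [ 0.0163 -0.0042 -0.9999] F [-0.02  0.48  1.1 ] t 23.1
```

Seated on the ledge. Letting go slowly.

apply_moves([
  [[16, 0, 0, 0, 0], [20, 0, 0, 0, 0], [30, 0, 0, 0, 0], [40, 0, 0, 0, 0], [40, 0, 0, 0, 0], [40, 0, 0, 0, 0]],
], grip_force=3)

```text
time_s: 23.6
eef_pos: [0.5826, -0.1629, 0.0619]
ee_rot: [[0.04, -0.999, 0.018], [-0.999, -0.041, -0.005], [0.006, -0.018, -1.0]]
wrist_force: [-0.3, -0.2, -0.1]
gripper_width: 0.415
```

apply_moves([
  [[40, 0, 0, -5, 0], [40, 0, 0, -15, 0], [40, 0, 0, -25, 0], [40, 0, 0, -30, 0], [40, 0, 0, -30, 0], [40, 0, 25, -20, 0], [40, 0, 25, 0, 0], [40, 0, 0, 0, 0]],
])

```text
time_s: 24.27
eef_pos: [0.5287, -0.1639, 0.1923]
ee_rot: [[0.042, -0.999, 0.015], [-0.999, -0.042, -0.004], [0.004, -0.015, -1.0]]
wrist_force: [0.0, 0.3, -0.3]
gripper_width: 0.429
```

```bash
python3 - <<'E'
from h import *
st(); grab_frame('top'); t=T('wrist'); im=grab_frame('wrist'); rect(im,t,(115,60,20),(155,255,255),.042,'bar'); s=grab_frame('side')
a=cv2.resize(im[:250],(640,312)); b=cv2.resize(s[130:265,190:345],None,fx=2.1,fy=2.1,interpolation=cv2.INTER_CUBIC)
c=np.zeros((312+b.shape[0],640,3),np.uint8); c[:312]=a; c[312:,:b.shape[1]]=b; save('fin',c)
E
```

```text
tcp [ 0.5287 -0.1639  0.1923] tray xy mm [  13.6 -330.9] yaw tool 2.4 z [ 0.0147 -0.0039 -0.9999] F [ 0.03  0.32 -0.27] t 24.2667
bar px [114.  40.] [671.5 -16.2] [27.3 26.6] 24.9
bar px [257. 106.] [ 613.7 -161.6] [41.6 12.6] 2.6
bar px [257. 176.] [ 538.7 -164.6] [35.3 13.5] 2.6
```

```bash
python3 - <<'E'
from h import *
a=cv2.imread('pics/side0.png')[:,:,::-1].copy(); b=grab_frame('side'); w=grab_frame('wrist'); t=T('side')
for im in (a,b):
    m=cv2.inRange(cv2.cvtColor(im,cv2.COLOR_RGB2HSV),(115,60,20),(155,255,255)); k=np.zeros_like(m); k[155:190,250:305]=m[155:190,250:305]
    p=cv2.findNonZero(k); print(len(p),cv2.boundingRect(p),cv2.fitLine(p,cv2.DIST_L2,0,.01,.01).ravel().round(3))
    d=(im[140:165,262:295].max(2)<60); q=np.argwhere(d); print('handle px',len(q),q.mean(0)+[140,262],q.min(0)+[140,262],q.max(0)+[140,262])
# holder outline: edges of lips in wrist, light strip test not needed
E
```

```text
125 (260, 168, 36, 8) [9.89000e-01 1.45000e-01 2.76800e+02 1.71672e+02]
handle px 78 [160.15384615 277.96153846] [156 274] [164 282]
130 (260, 167, 35, 9) [9.89000e-01 1.46000e-01 2.77431e+02 1.71385e+02]
handle px 80 [160.1375 277.575 ] [156 273] [164 282]
```

The side view matches the starting pose: bar slope 0.146 against 0.145, and the handle within half a pixel. The rake is home and the gripper is clear, so I'm handing in.

```bash
python3 -c "
from station import *
print(sign_off())"
```

```text
the job is handed in; nothing more can be done
None
```

The rake is back in its holder, all four rods lie in grooves of their own, and I handed the job in at about 24 s; no verdict is reported.

**Combing:** I felt for the deck over the orange strip and found the wall tops at about 43 mm. I combed once to tray y ≈ +72 mm, at roughly 1.5–3 N of contact by the averaged wrist force. The bar touched slightly one-sided because of about 0.01 rad of tilt. A second pass was not needed.

**Last checks:**
- **Rods:** in the top view taken after combing, all four were parallel in separate grooves. The script measured only the two brass rods, at x ≈ -4 and +3 mm with a slope below 0.01 rad. It did not pick up the steel rods, so I read those off the picture at about -4 and -2 mm.
- **Rake:** it shifted about 2.5 mm from where it started, by the wrist camera. In the side view its bar slope and handle position match the start.
- **Bystanders:** the arm stayed clear of them, but I did not measure them again.
- **Check that failed:** the final picture could not be viewed because the 12-picture limit was reached, so the last check was by numbers only.

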